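# Seat a moulding frame and shift its clamp valve to the second stop

### The arm

A 6-joint arm with a two-finger parallel gripper is mounted at the origin on the work surface. World frame = base frame: x ahead of the robot, y to its left, z up, the work surface at z = 0. Lengths are in m, angles in rad, forces in N, time in s.
With the tool pointing down it reaches from about 0.35 to 0.975 m from the base axis. Payload 4.9 kg.
Tool frame: the origin (TCP) lies on the centre line of the jaws, within the pads' length; the fingertips stand 11 mm ahead of it and the grasp point (between the pads) lies 8 mm behind it; z points along the fingers, y is the direction in which the jaws open and shut (so a half turn about z gives the same grasp; the last joint's range is limited). The gripper opens to 85 mm and grips with 20 to 120 N. Pads are 22 mm wide; open, the fingers measure 114 mm over their backs; the gripper's body (76 mm by 85 mm) begins 54 mm behind the grasp point. The pads swing forward as they close: fully open they stand 13 mm farther back than shut.
Start: joints at [-1.384, 0.053, 1.613, -0, 1.476, -0.119], TCP at [0.188, -0.596, 0.242] pointing down, gripper open.
Joint ranges: [-3.01, 3.01], [-1.01, 2.22], [0.06, 2.58], [-1.02, 4.17], [0.09, 2.62], [-3.14, 3.14]. Speed limits (rad/s): [2.57, 2.57, 3.14, 3.14, 3.14, 3.14].

### API

Orientations are given as a rotation vector (axis times angle).
In Python, from station import ctrl gives the robot as it stands.
- The arm moves only by the tool send_rows, never from a script. Its argument "series" is a list of rows, each an object of numbers: "tx", "ty", "tz": the shift along the tool's x, y, z in cm; "wx", "wy", "wz": the turn, a rotation vector about the tool's x, y, z in rad; "jaw": the closure, from 0 (fully open) to 1 (shut). In form: [{"tx": .., "ty": .., "tz": .., "wx": .., "wy": .., "wz": .., "jaw": ..}, ...]. A call has 1 to 5 rows; each row shifts and turns the pose as measured when the row begins, along the tool's axes as they then stand; what a row does not reach is not made up. A row lasts 1/8 s, in which the tool goes at most 62.5 mm and 10.7 degrees, less where a joint would pass 70% of its speed; a pose out of reach is approached as far as the arm can. A call is refused whole if a number of a shift passes 6.25 or a number of a turn 0.188, either way. A call with a gripper value outside its range is refused whole. The fingers move at their own pace and stop on an object; "squeeze" is the grip in N (left out, the last holds). Time passes only in rows, so rows that do not move let the fingers close. It gives the time, the measured TCP pose, the force and the opening at its end, in the units of the state.
- ctrl.get_obs(): the state, without advancing time (a new reading comes with each control period).
- ctrl.get_image(name): name is "scene" or "top" or "wrist"; returns the picture (400x640x3 uint8, red, green, blue); there is no depth.
- ctrl.camera_info(name): a dict with "mtx" (3x3 intrinsics, pixels), "R" (3x3) and "t" (3): a world point X has camera coordinates R X + t. Camera axes: x right, y down, z forward; pixel columns grow to the right and rows downward; lengths in m; the calibration is good to about 2 mm. A picture is of the moment at which its call begins: read the wrist's pose just before it. camera_info takes no time and is no camera call; for the wrist camera it gives the pose at the moment of the call.
- ctrl.finish_job(): hands the job in, once; it reports no verdict.
The state is a dict: "t": time; "q": joint angles; "dq": joint speeds; "effort": joint torques, N m; "tool_pos": TCP position; "tool_rot": TCP orientation; "contact_force": force on the tool from outside, world axes, zero at the start; "wrist_torque": the same for the moment, N m; "opening": finger opening in m.
Only numpy, scipy, OpenCV 4.12 (cv2) and the standard library are available. Lean on these libraries where they do the work, as an engineer would, in place of code of your own. Each camera call takes 0.05 s, during which the arm holds its last target.

### The job

Clamp the moulding frame for grinding. Without gripping or lifting anything, first push the frame along between its guide rails until it sits fully home against both stop pins at the far end. Then push the valve's upright lever with your fingers, away from the robot, past its middle notch and on to its far stop so that the clamp comes down on the frame; push firmly but do not ram either of them, and leave the things around the fixture where they are.

Things in the scene. Friction and masses are not known exactly. Their poses are not given: they have to be found in the camera images.
- fixture: Clamping fixture bolted to the bench: steel plate 300 (x) x 370 (y) x 15 mm. Origin: centre of its underside, on the bench. Its x axis points away from the robot (turned up to 0.25 rad), y left, z up; all 'fixture' coordinates are in mm from here. Nest with frame and clamp on the right half, valve on the left. A filter-regulator 117 mm high stands at x 110, y 140; low copper pipes up to z 45.
- stop_line (a point): Point on the plate's top midway between the two stop pins (16 mm thick, 42 mm high, at fixture x 78, y -125 and -15), in the plane of their near faces: fixture x 70, y -70, z 15. Axes as the fixture's. The nest's two guide rails, 18 mm high, run along x from -142 to 72; inner faces at y -153 and +13.
- frame: Loose moulding frame, plain aluminium, open above and below: 130 (x) x 160 (y) x 60 mm high, walls 9 mm, 0.6 to 1 kg, between the rails with 3 mm play each side. A lug with an 11 mm upright pin (to 98 mm) juts 24 mm from each y end. Origin: centre of its underside, on the plate (z 15). Starts 17 to 42 mm short of the pins; home at fixture x 5. Sliding takes 2 to 8 N; the near wall is free to push on.
- frame_far_face (a point): Middle of the frame's far outer face, at its underside: 65 mm along +x from the frame's origin. Home when it lies in the plane of the pins' near faces (stop_line). The frame's opening is 112 (x) x 142 (y) mm.
- lever (a joint): Valve lever, hinged about the fixture's y axis at fixture x 0, y 120, z 85. 0 = near stop (release), leaning 0.45 rad to the robot; 0.45 = middle notch, upright; 0.90 = far stop (clamp), leaning 0.45 away. Starts within 0.05 of 0. A spring pulls it into the nearest of these three notches, where it stays (tipping points about 0.22 and 0.68). Leaving a notch takes about 6 N at the knob. The end stops are rigid.
- lever_knob (a point): Centre of the black ball knob, 34 mm across, atop the lever's 10 mm steel rod, 105 mm from the hinge. Moves in the fixture's x-z plane at y 120: x -46, z 180 at lever 0; x 0, z 190 at 0.45; x 46, z 180 at 0.90. Below it is the valve, 120 (x) x 50 (y) mm, its black head reaching z 97.
- clamp (a joint): Clamp arm, 64 mm long, hinged on a cylinder 73 mm high behind the pins, at fixture x 112, y -70, z 96; pointing to the robot. Worked by the valve: 0 = open, tilted up 0.85 rad (lever at 0), half way (0.42) at the middle notch, 0.85 = down and level (lever at far stop).
- clamp_foot: Spring-loaded spindle with a 16 mm rubber foot near the end of the clamp arm, 47 mm from its hinge. Origin: on the arm's centre line. With the clamp down it presses with about 4 N on the top of the far wall of a frame that is home.
- spray_can: Bystander: standing aluminium spray can, 52 mm across, 155 mm high, loose on the bench to the left of the fixture. Origin: centre of its underside.
- hammer: Bystander: hammer, 260 mm long, lying loose on the bench to the right of the fixture. Origin: at its underside, about mid-length.
- burr_cup: Bystander: open steel cup, 64 mm across, 70 mm high, loose on the bench to the left of the fixture. Origin: centre of its underside.
- spare_bush: Bystander: stepped brass bush, 40 mm across, 40 mm high, loose on the bench to the left of the fixture. Origin: centre of its underside.
Not all that is in view belongs to the job. Of the things that look like the frame, the middle-sized one is meant.

How it is judged:
By the outcome, as a careful person would: the job done as asked, in the order asked, and still so for the second after the job is handed in, with the robot touching nothing.
It also fails if it takes over 45 s, if anything falls off the work surface, if the arm or the gripper's body presses on something with over 40 N, if the wrist force passes 120 N, or if a joint passes its speed limit or range.

## Working session

There is one attempt and no reset: what is moved stays moved. The work goes in short steps, Python scripts to look and compute and a tool call to move; the robot and the scene stay as the last step left them, time stands still between calls to the robot, and variables do not carry over. Pictures are saved under pics/ and viewed, and the job is handed in when it is done.

Besides the shell and the picture viewer there is one more tool, called as name(argument=value, ...), one argument or row to a line, values as JSON. send_rows: Moves the arm, as the interface text tells. Its arguments: {"type":"object","properties":{"series":{"type":"array"},"squeeze":{"type":"number"}},"required":["series"]}

```bash
ls; mkdir -p pics
python3 - <<'E'
from station import ctrl
import cv2
o=ctrl.get_obs(); print(o)
for n in ("scene","top"):
    cv2.imwrite(f"pics/{n}0.png",ctrl.get_image(n)[:,:,::-1]); print(n,ctrl.camera_info(n))
E
```

```text
pics
{'t': 0.0, 'q': array([-1.38399731e+00,  5.33531512e-02,  1.61427278e+00, -6.59737204e-06,
        1.47603253e+00, -1.18988877e-01]), 'dq': array([ 7.91063225e-05, -8.82393199e-04,  1.47123048e-03,  2.80271124e-04,
       -5.19895159e-04, -8.04617208e-04]), 'effort': array([ 1.40516637e-03, -3.93681800e+01, -3.70174098e+01, -1.09809398e-04,
        7.11614237e-03,  8.04695020e-06]), 'tool_pos': array([ 0.18804589, -0.59541029,  0.24107799]), 'tool_rot': array([-3.10290386e+00, -4.78147856e-01,  1.20229865e-04]), 'contact_force': array([-0.48908966, -0.3634824 , -0.17044444]), 'wrist_torque': array([-0.01895698, -0.03994805, -0.01016933]), 'opening': 0.08540632380669555}
scene {'mtx': array([[398.38075346,   0.        , 319.21036169],
       [  0.        , 398.38075346, 203.01365125],
       [  0.        ,   0.        ,   1.        ]]), 'R': array([[-0.89583842,  0.44406983,  0.01659828],
       [ 0.29243249,  0.61723594, -0.73041292],
       [-0.33459939, -0.64947808, -0.68280412]]), 't': array([ 0.46245066, -0.08271191,  1.4472332 ])}
top {'mtx': array([[516.10334376,   0.        , 315.96911121],
       [  0.        , 516.10334376, 204.23024719],
       [  0.        ,   0.        ,   1.        ]]), 'R': array([[ 7.11026027e-03, -9.99973732e-01,  1.40682976e-03],
       [-9.85966935e-01, -7.24530772e-03, -1.66783419e-01],
       [ 1.66789231e-01, -2.01214108e-04, -9.85992552e-01]]), 't': array([0.00715548, 0.55788987, 1.67093639])}
```

View pics/scene0.png

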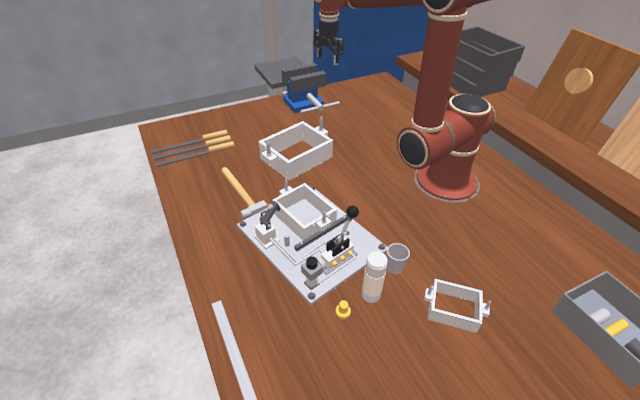

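View pics/top0.png

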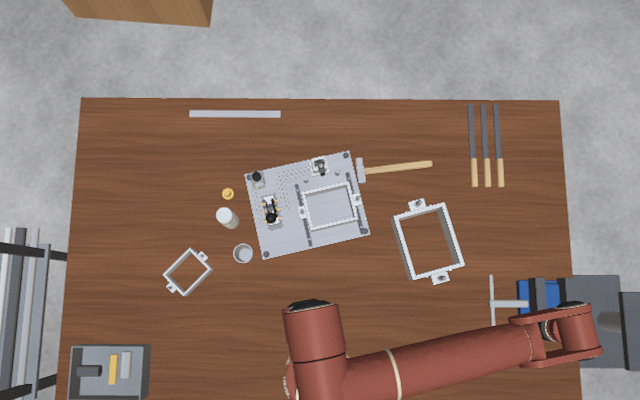

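Run:
```python
import cv2
a=cv2.imread("pics/top0.png")[140:270,205:445]; cv2.imwrite("pics/topz.png",cv2.resize(a,None,fx=3.3,fy=3.3,interpolation=cv2.INTER_CUBIC))
a=cv2.imread("pics/scene0.png")[170:310,220:420]; cv2.imwrite("pics/scenez.png",cv2.resize(a,None,fx=4,fy=4,interpolation=cv2.INTER_CUBIC))
```

```text
(no output)
```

View pics/topz.png

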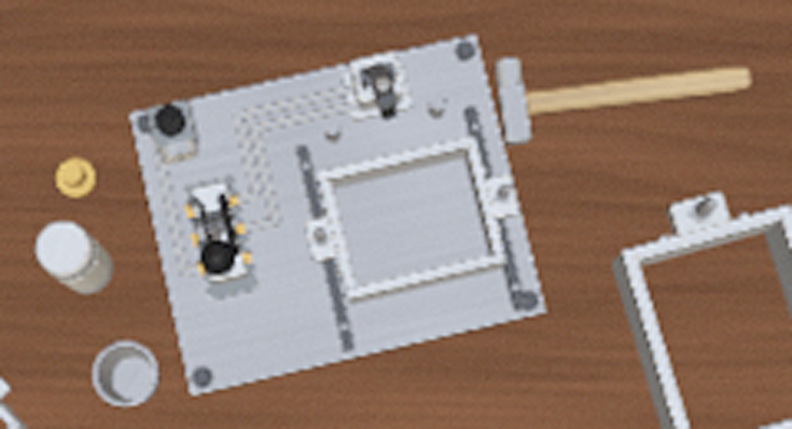

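View pics/scenez.png

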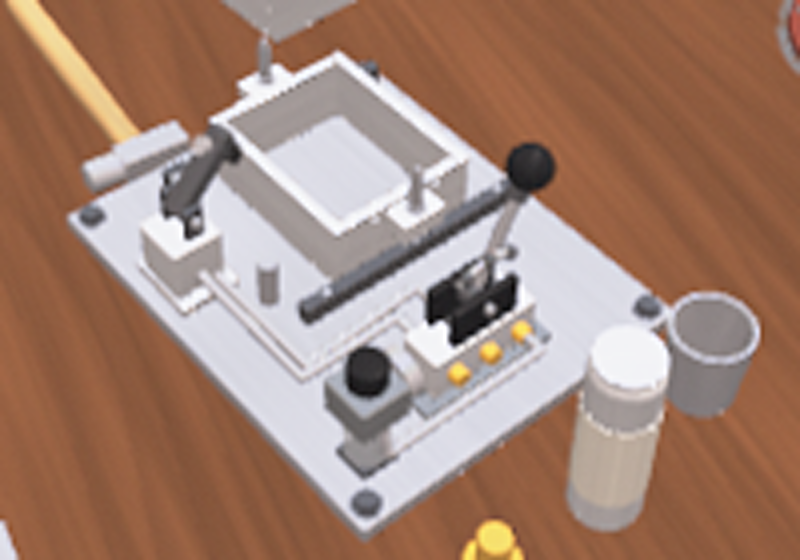

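```bash
cat > h.py <<'E'
import numpy as np, cv2
from station import ctrl
def ray(ci,px,z):
    px=np.atleast_2d(np.asarray(px,float)); z=np.broadcast_to(z,len(px))
    d=np.c_[px,np.ones(len(px))]@np.linalg.inv(ci["mtx"]).T@ci["R"]; c=-ci["R"].T@ci["t"]
    return c+d*((z-c[2])/d[:,2])[:,None]
def proj(ci,X):
    p=np.atleast_2d(X)@ci["R"].T+ci["t"]; p=p@ci["mtx"].T; return p[:,:2]/p[:,2:]
E
python3 - <<'E'
from h import *
im=cv2.imread("pics/top0.png"); ci=ctrl.camera_info("top")
hsv=cv2.cvtColor(im,cv2.COLOR_BGR2HSV)
m=((hsv[...,1]<70)).astype(np.uint8)
n,l,st,ce=cv2.connectedComponentsWithStats(m,connectivity=4)
k=l[222,275]; print(st[k])
cs,_=cv2.findContours((l==k).astype(np.uint8),cv2.RETR_EXTERNAL,cv2.CHAIN_APPROX_NONE)
c=max(cs,key=len); hull=cv2.convexHull(c)
print(cv2.approxPolyDP(hull,4,True)[:,0])
W=ray(ci,c[:,0],0.015)[:,:2]
r=cv2.minAreaRect((W*1000).astype(np.float32)); print(r)
# edge line fits with robust
z=np.array([[131,112],[476,35],[545,310],[192,396]])/3.3+[205,140]
C=ray(ci,z,0.015)[:,:2]; print(C,np.linalg.norm(np.roll(C,-1,0)-C,axis=1))
P=c[:,0].astype(float); L=[]
for i in range(4):
    a,b=z[i],z[(i+1)%4]; u=(b-a)/np.linalg.norm(b-a); d=(P-a)@np.array([-u[1],u[0]]); s=(P-a)@u
    sel=P[(abs(d)<2.2)&(s>8)&(s<np.linalg.norm(b-a)-8)]
    w=ray(ci,sel,0.015)[:,:2].astype(np.float32); L.append(cv2.fitLine(w,cv2.DIST_HUBER,0,.001,.001).ravel()); print(len(sel),L[-1],np.arctan2(L[-1][1],L[-1][0]))
X=[]
for i in range(4):
    a,b=L[i-1],L[i]; t=np.linalg.solve(np.c_[a[:2],-b[:2]],b[2:]-a[2:]); X.append(a[2:]+t[0]*a[:2])
X=np.array(X);print(X,np.linalg.norm(np.roll(X,-1,0)-X,axis=1),X.mean(0))
# knob
b=(hsv[...,2]<45).astype(np.uint8); b[:, :245]=0;b[:,400:]=0;b[:150]=0;b[270:]=0
n,l,st,ce=cv2.connectedComponentsWithStats(b)
for i in range(1,n):
    if st[i,4]>8: print(st[i],ce[i])
E
```

```text
[ 244  150  127  110 9840]
[[361 157]
 [370 234]
 [263 259]
 [244 174]
 [347 150]]
((570.3209228515625, 26.2567138671875), (304.5414123535156, 408.5777282714844), 13.664044380187988)
[[ 0.66661224  0.25597836]
 [ 0.75178687 -0.10233814]
 [ 0.4633474  -0.17151858]
 [ 0.37359478  0.1855987 ]] [0.36830073 0.29661972 0.36822314 0.30135117]
89 [ 0.2400931  -0.97074986  0.7114686   0.07728739] -1.3283346
74 [ 0.971445    0.23726466  0.6319893  -0.13030979] 0.23954916
92 [ 0.2359454  -0.9717663   0.41974238  0.0082    ] -1.332605
71 [0.9716911  0.23625506 0.5183989  0.22224547] 0.23851001
[[ 0.6666985   0.25830275]
 [ 0.7553606  -0.10017772]
 [ 0.46337187 -0.17149273]
 [ 0.37616846  0.18766385]] [0.369282   0.30057153 0.3695915  0.29899427] [0.5653998  0.04357404]
[266 206  11  17  66] [271.46969697 215.89393939]
```

```bash
cat >> h.py <<'E'
O=np.array([0.5654,0.0436]); YAW=0.240
c_,s_=np.cos(YAW),np.sin(YAW); RF=np.array([[c_,-s_,0],[s_,c_,0],[0,0,1]])
def f2w(p): return np.atleast_2d(np.asarray(p,float))/1000@RF.T+[O[0],O[1],0]
def w2f(p): return (np.atleast_2d(p)-[O[0],O[1],0])@RF*1000
E
python3 - <<'E'
from h import *
t=ctrl.camera_info("top"); s=ctrl.camera_info("scene")
print("bolt/knob px top",proj(t,f2w([[-46,120,180],[110,140,117],[78,-125,57],[78,-15,57]]))) 
print("scene",proj(s,f2w([[-46,120,180],[110,140,117],[78,-15,57],[150,185,15],[150,-185,15],[-150,-185,15],[-150,185,15]])))
im=cv2.imread("pics/top0.png")
hsv=cv2.cvtColor(im,cv2.COLOR_BGR2HSV)
print(w2f(ray(t,[[271.5,211+2.5]],.18)))
z=np.array([[315,177],[473,140],[503,260],[350,297]])/3.3+[205,140]
print(w2f(ray(t,z,.075)))
for ci,n in((t,"top"),(s,"scene")):
    a=cv2.imread(f"pics/{n}0.png"); a=cv2.resize(a,None,fx=4,fy=4,interpolation=cv2.INTER_CUBIC)
    def dr(P,col):
        p=(proj(ci,f2w(P))+.5)*4-.5; cv2.polylines(a,[p.astype(int).reshape(-1,1,2)],True,col,1)
    dr([[150,185,15],[150,-185,15],[-150,-185,15],[-150,185,15]],(0,0,255))
    for x,c in((5,(0,255,0)),(-20,(255,0,0))): dr([[x+65,10,75],[x+65,-150,75],[x-65,-150,75],[x-65,10,75]],c)
    for q in([-46,120,180],[110,140,117],[78,-15,57],[78,-125,57]):
        p=(proj(ci,f2w(q))[0]+.5)*4; cv2.circle(a,tuple(p.astype(int)),3,(0,255,255),-1)
    x0,y0=(230*4,140*4) if n=="top" else (225*4,175*4)
    cv2.imwrite(f"pics/{n}ov.png",a[y0:y0+520,x0:x0+720])
E
```

```text
bolt/knob px top [[270.66071221 217.82483993]
 [255.7715226  175.31649735]
 [337.27531938 170.55849335]
 [305.25614948 177.96633585]]
scene [[353.24047062 211.20644565]
 [312.70315461 259.91270228]
 [287.29976129 235.09728247]
 [311.61145514 302.55527632]
 [236.85177398 223.78237248]
 [310.9339718  184.69083951]
 [389.35965903 247.23440192]]
[[-33.55734293 114.61294196 180.        ]]
[[  26.3949671    12.89327672   75.        ]
 [  26.6558604  -149.19930181   75.        ]
 [ -97.62861134 -148.86046108   75.        ]
 [ -98.55134034    6.53433245   75.        ]]
```

View pics/topov.png

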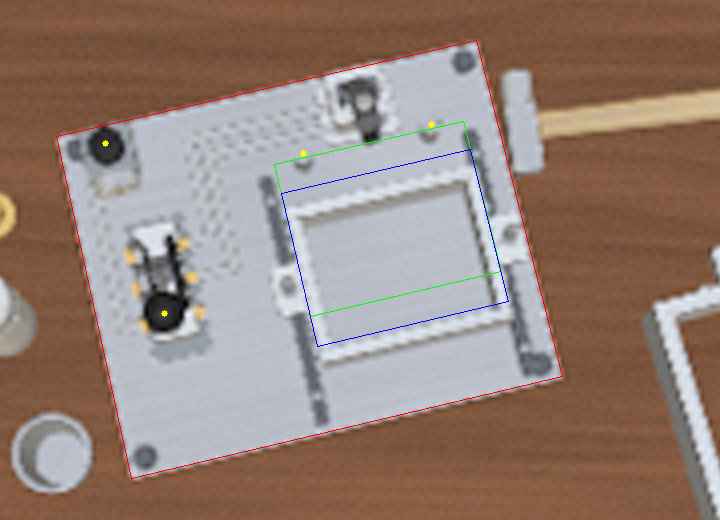

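View pics/sceneov.png

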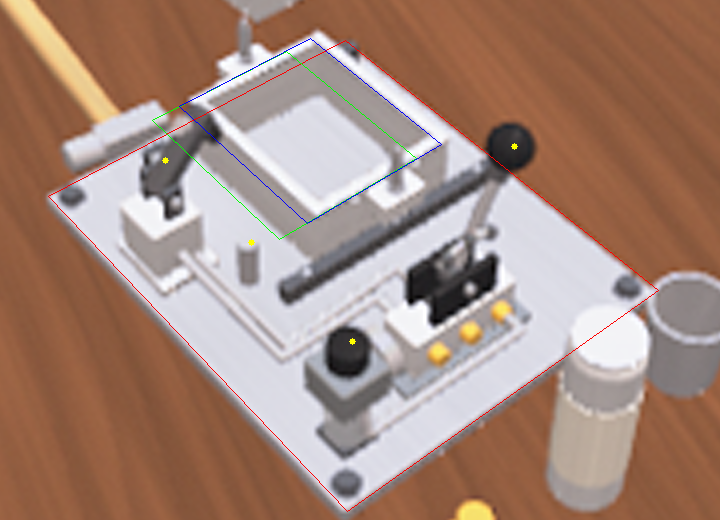

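```bash
cat >> h.py <<'E'
from scipy.spatial.transform import Rotation as Rn
def plan(ft, o=None):
    """tool-frame shift (cm) and turn to reach fixture point ft (mm), tool down, jaws along fixture y"""
    o=o or ctrl.get_obs(); R=Rn.from_rotvec(o["tool_rot"]); best=None
    for k in(0,np.pi):
        T=Rn.from_euler("z",YAW+k)*Rn.from_euler("x",np.pi)
        w=(R.inv()*T).as_rotvec()
        if best is None or np.linalg.norm(w)<np.linalg.norm(best): best=w
    d=R.inv().apply(f2w(ft)[0]-o["tool_pos"])*100
    print("t %.2f F"%o["t"],np.round(o["contact_force"]@RF,1),"fix",np.round(w2f(o["tool_pos"])[0],1),"open %.4f"%o["opening"])
    print(" shift cm",np.round(d,2)," turn",np.round(best,3)," toolx in fix",np.round(RF.T@R.apply([1,0,0]),2),"tooly",np.round(RF.T@R.apply([0,1,0]),2),"q6",round(o["q"][5],2))
E
python3 -c "
from h import *
plan([-160,-70,240])"
```

```text
t 0.10 F [-0.6  0.6  0.5] fix [-518.5 -531.1  241.2] open 0.0853
 shift cm [ 38.8  -43.65   0.21]  turn [-0.002 -0.     0.066]  toolx in fix [1.   0.07 0.  ] tooly [ 0.07 -1.   -0.  ] q6 -0.12
```

send_rows(
  series=[
    {"tx":3.8,"ty":-4.3,"wz":0.066},
    {"tx":3.8,"ty":-4.3},
    {"tx":3.8,"ty":-4.3},
    {"tx":3.8,"ty":-4.3},
    {"tx":3.8,"ty":-4.3},
  ],
)

```text
invalid input at $.series[0]: expected keys tx, ty, tz, wx, wy, wz, jaw
```

```bash
python3 -c "
from h import *
plan([-160,-70,240])"
```

```text
t 0.10 F [-0.6  0.6  0.5] fix [-518.5 -531.1  241.2] open 0.0853
 shift cm [ 38.8  -43.65   0.21]  turn [-0.002 -0.     0.066]  toolx in fix [1.   0.07 0.  ] tooly [ 0.07 -1.   -0.  ] q6 -0.12
```

send_rows(
  series=[
    {"tx":3.8,"ty":-4.3,"tz":0,"wx":0,"wy":0,"wz":0.066,"jaw":0},
    {"tx":3.8,"ty":-4.3,"tz":0,"wx":0,"wy":0,"wz":0,"jaw":0},
    {"tx":3.8,"ty":-4.3,"tz":0,"wx":0,"wy":0,"wz":0,"jaw":0},
    {"tx":3.8,"ty":-4.3,"tz":0,"wx":0,"wy":0,"wz":0,"jaw":0},
    {"tx":3.8,"ty":-4.3,"tz":0,"wx":0,"wy":0,"wz":0,"jaw":0},
  ],
)

```text
t: 0.72
tool_pos: [0.3199, -0.3346, 0.2381]
tool_rot: [-3.113, -0.36, 0.001]
contact_force: [0.1, -0.6, 1.2]
opening: 0.0856
```

```bash
python3 -c "
from h import *
plan([-160,-70,240])"
```

```text
t 0.72 F [-0.  -0.6  1.2] fix [-328.4 -309.   238.1] open 0.0856
 shift cm [ 1.661e+01 -2.407e+01 -1.000e-02]  turn [-0.008 -0.    -0.01 ]  toolx in fix [ 1.   -0.01  0.  ] tooly [-0.01 -1.   -0.01] q6 0.37
```

send_rows(
  series=[
    {"tx":3.3,"ty":-4.8,"tz":0,"wx":0,"wy":0,"wz":-0.01,"jaw":0},
    {"tx":3.3,"ty":-4.8,"tz":0,"wx":0,"wy":0,"wz":0,"jaw":0},
    {"tx":3.3,"ty":-4.8,"tz":0,"wx":0,"wy":0,"wz":0,"jaw":0},
    {"tx":3.3,"ty":-4.8,"tz":0,"wx":0,"wy":0,"wz":0,"jaw":0},
    {"tx":3.3,"ty":-4.8,"tz":0,"wx":0,"wy":0,"wz":0,"jaw":0},
  ],
)

```text
t: 1.35
tool_pos: [0.4247, -0.0528, 0.2384]
tool_rot: [-3.111, -0.373, -0.001]
contact_force: [0.9, -0.5, 0.6]
opening: 0.0854
```

```bash
python3 -c "
from h import *
plan([-150,-70,46])
ci=ctrl.camera_info('wrist');print(ci)
cv2.imwrite('pics/w1.png',ctrl.get_image('wrist')[:,:,::-1])"
```

```text
t 1.35 F [ 0.8 -0.7  0.6] fix [-159.6  -60.2  238.4] open 0.0854
 shift cm [ 0.94  1.13 19.23]  turn [-0.008 -0.001 -0.001]  toolx in fix [ 1. -0.  0.] tooly [-0.   -1.   -0.01] q6 1.03
{'mtx': array([[332.83593717,   0.        , 311.33490752],
       [  0.        , 332.83593717, 202.07441651],
       [  0.        ,   0.        ,   1.        ]]), 'R': array([[ 0.23644627, -0.97160827, -0.00839821],
       [-0.91973471, -0.22659315,  0.32053643],
       [-0.31333882, -0.06806552, -0.94719896]]), 't': array([-0.14948738,  0.33845403,  0.50541861])}
```

View pics/w1.png

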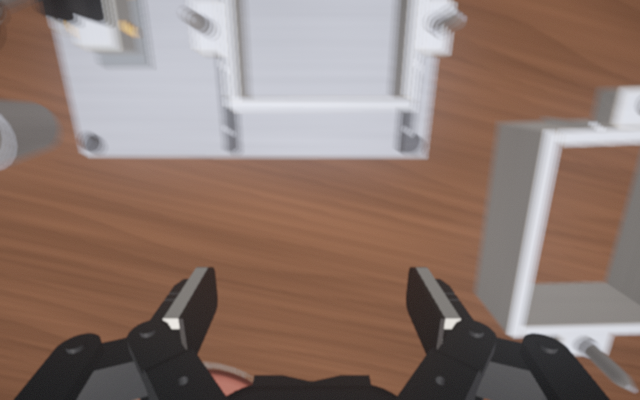

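```bash
python3 -c "
from h import *
ci=ctrl.camera_info('wrist')
print(w2f(ray(ci,[[228,108],[417,108]],.075)))
print(w2f(ray(ci,[[80,157],[430,157]],.015)))"
```

```text
[[ -89.46779902   19.77568758   75.        ]
 [ -88.27383257 -141.04693005   75.        ]]
[[-144.89199416  199.8414243    15.        ]
 [-141.34956837 -177.77362868   15.        ]]
```

send_rows(
  series=[
    {"tx":0.3,"ty":0.6,"tz":5,"wx":0,"wy":0,"wz":0,"jaw":0},
    {"tx":0,"ty":0.4,"tz":5,"wx":0,"wy":0,"wz":0,"jaw":0},
    {"tx":0,"ty":0,"tz":5,"wx":0,"wy":0,"wz":0,"jaw":0},
    {"tx":0,"ty":0,"tz":3.5,"wx":0,"wy":0,"wz":0,"jaw":0},
    {"tx":0,"ty":0,"tz":1,"wx":0,"wy":0,"wz":0,"jaw":0},
  ],
)

```text
t: 2.02
tool_pos: [0.4329, -0.0495, 0.0391]
tool_rot: [-3.104, -0.399, -0.009]
contact_force: [-0.2, 0.5, -0.2]
opening: 0.0854
```

```bash
python3 -c "
from h import *
plan([-115,-70,38])
import time
ci=ctrl.camera_info('wrist')
cv2.imwrite('pics/w2.png',ctrl.get_image('wrist')[:,:,::-1])
cv2.imwrite('pics/s2.png',ctrl.get_image('scene')[150:330,200:440,::-1].repeat(3,0).repeat(3,1))"
```

```text
t 2.02 F [-0.1  0.5 -0.2] fix [-150.9  -59.    39.1] open 0.0854
 shift cm [3.57 1.16 0.12]  turn [-0.011 -0.007  0.015]  toolx in fix [1.   0.02 0.01] tooly [ 0.02 -1.   -0.01] q6 1.02
```

View pics/w2.png

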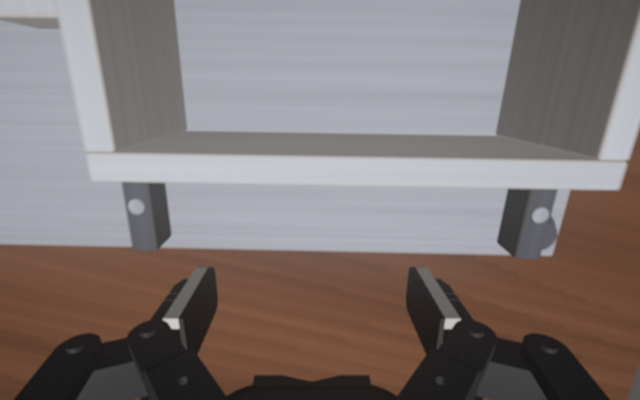

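View pics/s2.png

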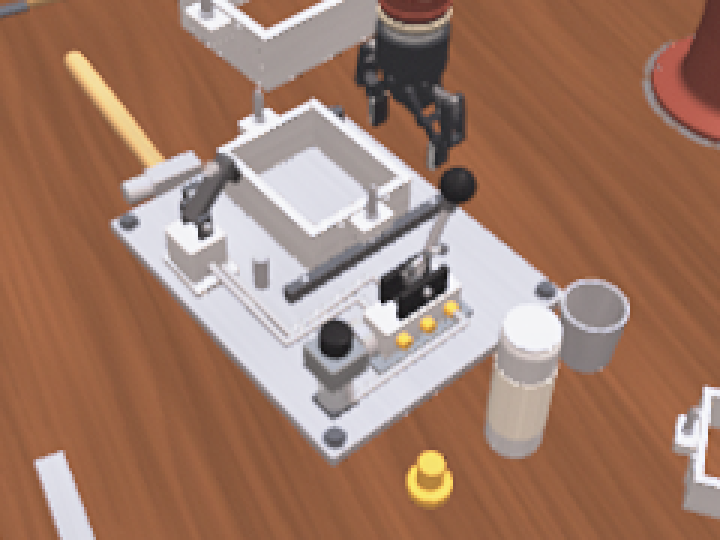

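```bash
python3 -c "
from h import *
ci=ctrl.camera_info('wrist')
print(w2f(ray(ci,[[88,181],[625,190]],.075)))
print(w2f(ray(ci,[[132,249],[540,256]],.033)),w2f(ray(ci,[[0,245],[550,256]],.015)))"
```

```text
[[ -94.96568685    8.77707114   75.        ]
 [ -94.78829813 -152.97451638   75.        ]]
[[-138.75398003   24.14154046   33.        ]
 [-138.40122495 -164.45750262   33.        ]] [[-146.98676977  104.24336743   15.        ]
 [-147.35804574 -183.22049115   15.        ]]
```

send_rows(
  series=[
    {"tx":1.0,"ty":1.2,"tz":0.1,"wx":-0.01,"wy":0,"wz":0.015,"jaw":0},
    {"tx":1.0,"ty":0.2,"tz":0,"wx":0,"wy":0,"wz":0,"jaw":0},
    {"tx":0,"ty":0,"tz":0,"wx":0,"wy":0,"wz":0,"jaw":0},
  ],
)

```text
t: 2.5
tool_pos: [0.4614, -0.0597, 0.0451]
tool_rot: [3.117, 0.376, 0.027]
contact_force: [-0.8, -0.7, 0.4]
opening: 0.0854
```

```bash
python3 -c "
from h import *
plan([-115,-70,38])"
```

```text
t 2.50 F [-0.9 -0.5  0.4] fix [-125.6  -75.6   45.1] open 0.0854
 shift cm [ 1.04 -0.57  0.73]  turn [ 0.004 -0.017  0.   ]  toolx in fix [1.   0.   0.02] tooly [ 0. -1.  0.] q6 1.04
```

send_rows(
  series=[
    {"tx":0.7,"ty":-0.4,"tz":0.6,"wx":0,"wy":-0.017,"wz":0,"jaw":0},
    {"tx":0.5,"ty":0,"tz":0,"wx":0,"wy":0,"wz":0,"jaw":0},
    {"tx":0.5,"ty":0,"tz":0,"wx":0,"wy":0,"wz":0,"jaw":0},
  ],
)

```text
t: 2.88
tool_pos: [0.4783, -0.051, 0.0399]
tool_rot: [3.114, 0.376, 0.001]
contact_force: [0.2, 1.0, -0.9]
opening: 0.0854
```

```bash
python3 -c "
from h import *
plan([-71,-70,38])"
```

```text
t 2.88 F [ 0.4  0.9 -0.9] fix [-107.   -71.2   39.9] open 0.0854
 shift cm [ 3.6  -0.12  0.19]  turn [0.005 0.    0.001]  toolx in fix [ 1.  0. -0.] tooly [ 0. -1.  0.] q6 1.07
```

send_rows(
  series=[
    {"tx":0.5,"ty":0,"tz":0.1,"wx":0,"wy":0,"wz":0,"jaw":0},
    {"tx":0.5,"ty":0,"tz":0,"wx":0,"wy":0,"wz":0,"jaw":0},
    {"tx":0.5,"ty":0,"tz":0,"wx":0,"wy":0,"wz":0,"jaw":0},
  ],
)

```text
t: 3.25
tool_pos: [0.4853, -0.0491, 0.0387]
tool_rot: [3.112, 0.381, -0.041]
contact_force: [-14.1, -3.3, 13.0]
opening: 0.0858
```

```bash
python3 -c "
from h import *
plan([-71,-70,38])"
```

```text
t 3.25 F [-14.5   0.1  13. ] fix [-99.8 -71.   38.7] open 0.0858
 shift cm [ 2.88 -0.09 -0.  ]  turn [0.003 0.027 0.003]  toolx in fix [ 1.    0.   -0.03] tooly [ 0. -1.  0.] q6 1.09
```

```bash
python3 -c "
from h import *
cv2.imwrite('pics/w3.png',ctrl.get_image('wrist')[:,:,::-1])
cv2.imwrite('pics/s3.png',ctrl.get_image('scene')[165:265,220:400,::-1].repeat(4,0).repeat(4,1))"
```

```text
(no output)
```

View pics/w3.png

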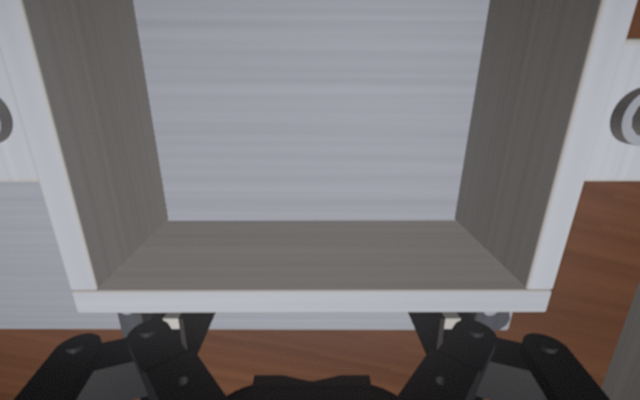

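View pics/s3.png

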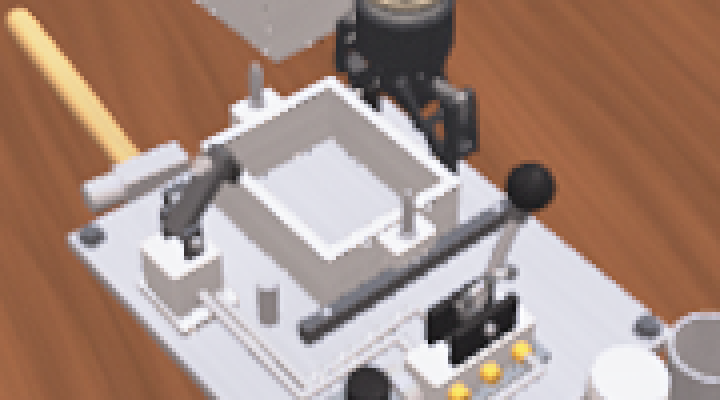

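send_rows(
  series=[
    {"tx":0.4,"ty":0,"tz":-0.1,"wx":0,"wy":0.027,"wz":0,"jaw":0},
    {"tx":0.4,"ty":0,"tz":0,"wx":0,"wy":0,"wz":0,"jaw":0},
  ],
)

```text
t: 3.6
tool_pos: [0.489, -0.0479, 0.0383]
tool_rot: [3.115, 0.382, -0.017]
contact_force: [-13.5, -5.0, 11.8]
opening: 0.0854
```

```bash
python3 -c "
from h import *
plan([-71,-70,38])"
```

```text
t 3.60 F [-14.3  -1.6  11.8] fix [-95.9 -70.7  38.3] open 0.0854
 shift cm [ 2.49 -0.06  0.  ]  turn [0.002 0.011 0.004]  toolx in fix [ 1.    0.   -0.01] tooly [ 0. -1.  0.] q6 1.08
```

send_rows(
  series=[
    {"tx":0.5,"ty":0,"tz":-0.3,"wx":0,"wy":0.011,"wz":0,"jaw":0},
    {"tx":0.5,"ty":0,"tz":-0.1,"wx":0,"wy":0,"wz":0,"jaw":0},
  ],
)

```text
t: 3.85
tool_pos: [0.4947, -0.0453, 0.0394]
tool_rot: [3.118, 0.382, -0.016]
contact_force: [-4.3, -1.9, -1.9]
opening: 0.0854
```

```bash
python3 -c "
from h import *
plan([-71,-70,38])"
```

```text
t 3.85 F [-4.6 -0.8 -1.9] fix [-89.8 -69.6  39.4] open 0.0854
 shift cm [1.88 0.05 0.12]  turn [-0.001  0.01   0.004]  toolx in fix [ 1.    0.   -0.01] tooly [ 0. -1. -0.] q6 1.09
```

Clean sliding at 4.6 N now.

send_rows(
  series=[
    {"tx":0.5,"ty":0,"tz":0,"wx":0,"wy":0.01,"wz":0,"jaw":0},
    {"tx":0.5,"ty":0,"tz":-0.1,"wx":0,"wy":0,"wz":0,"jaw":0},
  ],
)

```text
t: 4.1
tool_pos: [0.5014, -0.0433, 0.0394]
tool_rot: [-3.117, -0.383, 0.017]
contact_force: [-4.0, -2.5, -1.4]
opening: 0.0855
```

```bash
python3 -c "
from h import *
plan([-71,-70,38])"
```

```text
t 4.10 F [-4.5 -1.4 -1.4] fix [-82.8 -69.2  39.4] open 0.0855
 shift cm [1.18 0.08 0.13]  turn [-0.002  0.011  0.005]  toolx in fix [ 1.    0.   -0.01] tooly [ 0. -1. -0.] q6 1.1
```

send_rows(
  series=[
    {"tx":0.4,"ty":0,"tz":0,"wx":0,"wy":0.01,"wz":0,"jaw":0},
    {"tx":0.4,"ty":0,"tz":-0.1,"wx":0,"wy":0,"wz":0,"jaw":0},
  ],
)

```text
t: 4.35
tool_pos: [0.5068, -0.0416, 0.0395]
tool_rot: [-3.116, -0.384, 0.014]
contact_force: [-4.6, -2.1, -2.8]
opening: 0.0852
```

```bash
python3 -c "
from h import *
plan([-71,-70,38])
cv2.imwrite('pics/t4.png',ctrl.get_image('top')[140:260,240:400,::-1].repeat(4,0).repeat(4,1))"
```

```text
t 4.35 F [-5.  -0.9 -2.8] fix [-77.2 -68.8  39.5] open 0.0852
 shift cm [0.62 0.12 0.14]  turn [-0.003  0.009  0.005]  toolx in fix [ 1.    0.01 -0.01] tooly [ 0.01 -1.   -0.  ] q6 1.1
```

View pics/t4.png

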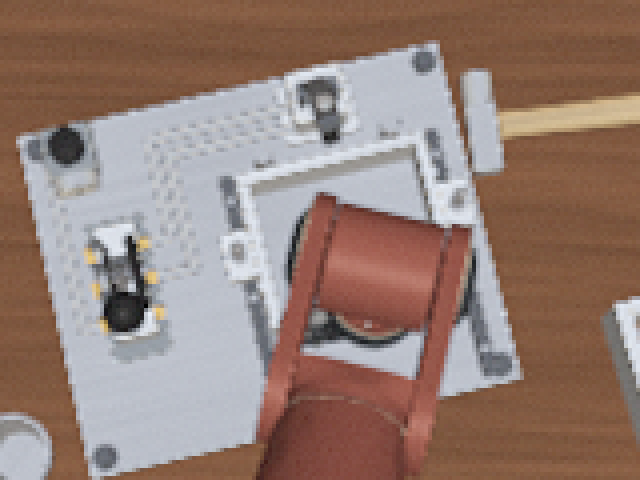

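send_rows(
  series=[
    {"tx":0.3,"ty":0,"tz":0,"wx":0,"wy":0.01,"wz":0,"jaw":0},
    {"tx":0.3,"ty":0,"tz":-0.1,"wx":0,"wy":0,"wz":0,"jaw":0},
  ],
)

```text
t: 4.65
tool_pos: [0.511, -0.0403, 0.0397]
tool_rot: [-3.114, -0.385, 0.008]
contact_force: [-5.0, -0.8, -2.6]
opening: 0.0858
```

```bash
python3 -c "
from h import *
plan([-71,-70,38])"
```

```text
t 4.65 F [-5.   0.4 -2.6] fix [-72.8 -68.6  39.7] open 0.0858
 shift cm [0.18 0.15 0.17]  turn [-0.004  0.005  0.006]  toolx in fix [ 1.    0.01 -0.  ] tooly [ 0.01 -1.   -0.  ] q6 1.1
```

send_rows(
  series=[
    {"tx":0.3,"ty":0,"tz":0,"wx":0,"wy":0,"wz":0.005,"jaw":0},
  ],
)

```text
t: 4.78
tool_pos: [0.5126, -0.0396, 0.0395]
tool_rot: [-3.115, -0.379, 0.015]
contact_force: [-11.7, -2.6, 7.5]
opening: 0.0854
```

send_rows(
  series=[
    {"tx":0.3,"ty":0,"tz":0,"wx":0,"wy":0,"wz":0,"jaw":0},
  ],
)

```text
t: 4.9
tool_pos: [0.5134, -0.0393, 0.0395]
tool_rot: [-3.115, -0.38, 0.027]
contact_force: [-18.8, -5.0, 13.5]
opening: 0.0857
```

```bash
python3 -c "
from h import *
plan([-71,-70,38])"
```

```text
t 4.90 F [-19.4  -0.4  13.5] fix [-70.2 -68.2  39.5] open 0.0857
 shift cm [-0.08  0.19  0.15]  turn [-0.005  0.016  0.003]  toolx in fix [ 1.    0.   -0.02] tooly [ 0.   -1.   -0.01] q6 1.11
```

send_rows(
  series=[
    {"tx":0.3,"ty":0,"tz":-0.2,"wx":0,"wy":0.01,"wz":0,"jaw":0},
  ],
)

```text
t: 5.03
tool_pos: [0.5136, -0.0388, 0.04]
tool_rot: [-3.114, -0.378, 0.023]
contact_force: [-10.5, -4.5, -2.1]
opening: 0.0858
```

send_rows(
  series=[
    {"tx":0.4,"ty":0,"tz":-0.1,"wx":0,"wy":0,"wz":0,"jaw":0},
  ],
)

```text
t: 5.15
tool_pos: [0.5133, -0.0386, 0.0397]
tool_rot: [-3.114, -0.376, 0.042]
contact_force: [-22.6, -7.0, 12.7]
opening: 0.0854
```

```bash
python3 -c "
from h import *
plan([-71,-70,38]); print(ctrl.get_obs()['wrist_torque']@RF)"
```

```text
t 5.15 F [-23.6  -1.4  12.7] fix [-70.2 -67.5  39.7] open 0.0854
 shift cm [-0.08  0.25  0.17]  turn [-0.008  0.026  0.   ]  toolx in fix [ 1.    0.   -0.03] tooly [ 0.   -1.   -0.01] q6 1.11
[-0.73419322  3.02171945 -0.76197313]
```

send_rows(
  series=[
    {"tx":-1.0,"ty":0,"tz":0,"wx":0,"wy":0.02,"wz":0,"jaw":0},
    {"tx":-3,"ty":0,"tz":0,"wx":0,"wy":0,"wz":0,"jaw":0},
    {"tx":-3,"ty":0,"tz":0,"wx":0,"wy":0,"wz":0,"jaw":0},
    {"tx":-2,"ty":0,"tz":-4,"wx":0,"wy":0,"wz":0,"jaw":0},
    {"tx":-2,"ty":0,"tz":-5,"wx":0,"wy":0,"wz":0,"jaw":1},
  ],
)

```text
t: 5.78
tool_pos: [0.4063, -0.0648, 0.1304]
tool_rot: [-3.109, -0.377, -0.003]
contact_force: [0.9, -0.3, 0.7]
opening: 0.0696
```

send_rows(
  series=[
    {"tx":-1,"ty":-1,"tz":-5,"wx":0,"wy":0,"wz":0,"jaw":1},
    {"tx":0,"ty":-2,"tz":-4,"wx":0,"wy":0,"wz":0,"jaw":1},
  ],
)

```text
t: 6.02
tool_pos: [0.3896, -0.0392, 0.2254]
tool_rot: [-3.112, -0.374, -0.018]
contact_force: [1.0, -0.7, -0.5]
opening: 0.0322
```

```bash
python3 -c "
from h import *
plan([-120,120,182])
a=ctrl.get_image('wrist'); b=ctrl.get_image('top'); ci=ctrl.camera_info('wrist')
np.savez('w5.npz',**ci)
cv2.imwrite('pics/w5.png',a[:,:,::-1])
cv2.imwrite('pics/top5.png',b[:,:,::-1])
cv2.imwrite('pics/t5.png',b[140:260,240:400,::-1].repeat(4,0).repeat(4,1))"
```

```text
t 6.03 F [ 0.8 -0.9 -0.5] fix [-190.5  -38.6  225.4] open 0.0322
 shift cm [  6.98 -15.84   4.52]  turn [-0.006 -0.012 -0.001]  toolx in fix [ 1.   -0.    0.01] tooly [-0.   -1.   -0.01] q6 1.03
```

View pics/t5.png

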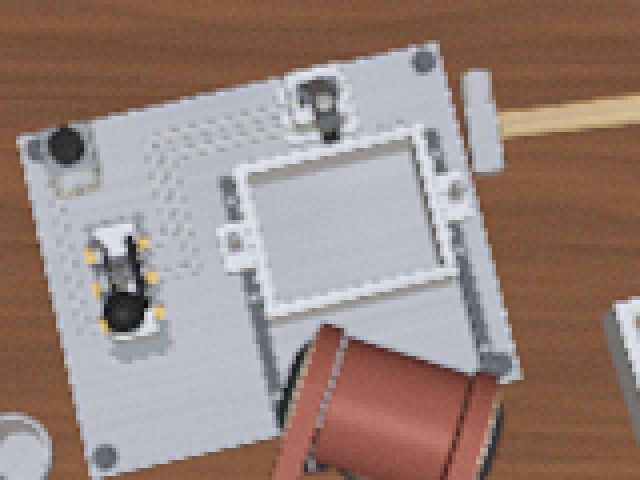

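View pics/w5.png

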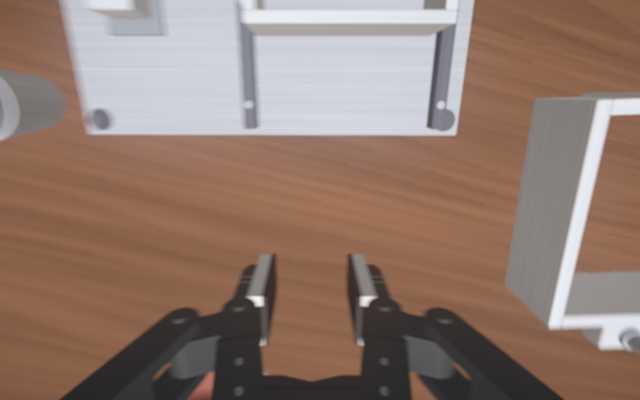

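```bash
python3 -c "
from h import *
t=ctrl.camera_info('top')
a=cv2.imread('pics/top5.png'); a=cv2.resize(a,None,fx=4,fy=4,interpolation=cv2.INTER_CUBIC)
for x,c in((5,(0,255,0)),):
    for P in ([[x+65,10,75],[x+65,-150,75],[x-65,-150,75],[x-65,10,75]],[[x+56,1,75],[x+56,-141,75],[x-56,-141,75],[x-56,1,75]]):
        p=(proj(t,f2w(P))+.5)*4-.5; cv2.polylines(a,[p.astype(int).reshape(-1,1,2)],True,c,1)
cv2.imwrite('pics/t5o.png',a[560:1060,1000:1700])"
```

```text
(no output)
```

View pics/t5o.png

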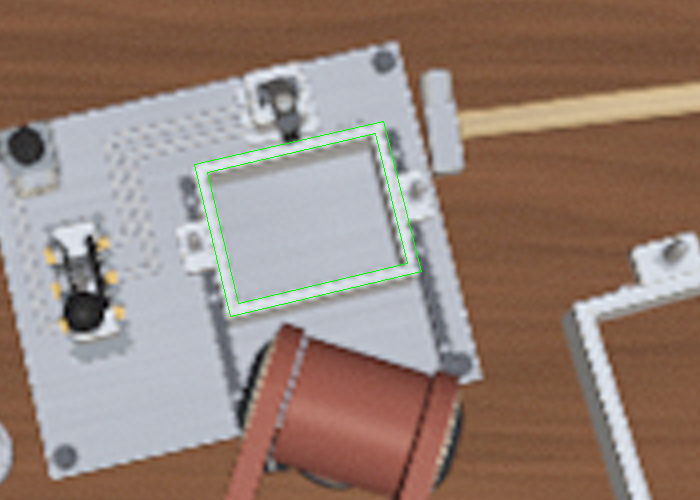

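send_rows(
  series=[
    {"tx":1,"ty":-5.2,"tz":0,"wx":0,"wy":-0.01,"wz":0,"jaw":1},
    {"tx":1,"ty":-5.2,"tz":0.5,"wx":0,"wy":0,"wz":0,"jaw":1},
    {"tx":1,"ty":-3.2,"tz":2,"wx":0,"wy":0,"wz":0,"jaw":1},
    {"tx":1.5,"ty":-0.6,"tz":1.5,"wx":0,"wy":0,"wz":0,"jaw":1},
    {"tx":0,"ty":0,"tz":0,"wx":0,"wy":0,"wz":0,"jaw":1},
  ],
)

```text
t: 6.75
tool_pos: [0.4062, 0.1148, 0.1914]
tool_rot: [-3.114, -0.378, -0.042]
contact_force: [-0.2, 0.0, 0.3]
opening: 0.0001
```

```bash
python3 -c "
from h import *
plan([-80,120,182])
a=ctrl.get_image('scene')
cv2.imwrite('pics/s6.png',a[140:310,220:440,::-1].repeat(3,0).repeat(3,1))"
```

```text
t 6.75 F [-0.2  0.   0.3] fix [-137.7  107.   191.4] open 0.0001
 shift cm [ 5.75 -1.29  1.1 ]  turn [-0.002 -0.027  0.001]  toolx in fix [1.   0.   0.03] tooly [ 0. -1. -0.] q6 1.42
```

View pics/s6.png

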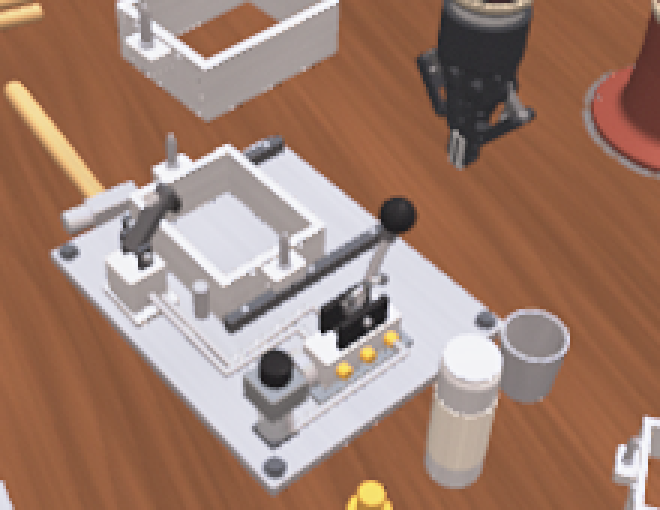

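send_rows(
  series=[
    {"tx":2,"ty":-1.2,"tz":0.8,"wx":0,"wy":-0.02,"wz":0,"jaw":1},
    {"tx":2,"ty":-0.2,"tz":0.2,"wx":0,"wy":0,"wz":0,"jaw":1},
    {"tx":0.5,"ty":0,"tz":0,"wx":0,"wy":0,"wz":0,"jaw":1},
  ],
)

```text
t: 7.18
tool_pos: [0.4488, 0.1379, 0.1851]
tool_rot: [-3.117, -0.373, -0.019]
contact_force: [-0.1, 1.1, 0.0]
opening: -0.0003
```

```bash
python3 -c "
from h import *
plan([-70,120,182])"
```

```text
t 7.17 F [0.1 1.1 0. ] fix [-90.9 119.3 185.1] open -0.0003
 shift cm [ 2.08 -0.08  0.33]  turn [-0.001 -0.013 -0.002]  toolx in fix [ 1.   -0.    0.01] tooly [-0. -1. -0.] q6 1.47
```

send_rows(
  series=[
    {"tx":0.8,"ty":0,"tz":0.3,"wx":0,"wy":-0.01,"wz":0,"jaw":1},
    {"tx":0.8,"ty":0,"tz":0,"wx":0,"wy":0,"wz":0,"jaw":1},
    {"tx":0.8,"ty":0,"tz":0,"wx":0,"wy":0,"wz":0,"jaw":1},
  ],
)

```text
t: 7.55
tool_pos: [0.4705, 0.1422, 0.1834]
tool_rot: [-3.119, -0.37, 0.008]
contact_force: [-16.3, -2.1, 12.4]
opening: 0.0002
```

```bash
python3 -c "
from h import *
plan([18,120,182])"
```

```text
t 7.55 F [-16.3   1.8  12.4] fix [-68.7 118.3 183.4] open 0.0002
 shift cm [ 8.67 -0.2   0.1 ]  turn [-0.002  0.005 -0.004]  toolx in fix [ 1.   -0.   -0.01] tooly [-0. -1. -0.] q6 1.48
```

send_rows(
  series=[
    {"tx":0.7,"ty":0,"tz":-0.3,"wx":0,"wy":0.005,"wz":0,"jaw":1},
    {"tx":0.7,"ty":0,"tz":-0.2,"wx":0,"wy":0,"wz":0,"jaw":1},
  ],
)

```text
t: 7.8
tool_pos: [0.4816, 0.145, 0.1889]
tool_rot: [-3.118, -0.37, 0.016]
contact_force: [-4.1, -1.2, 4.4]
opening: -0.0002
```

```bash
python3 -c "
from h import *
plan([18,120,182])"
```

```text
t 7.80 F [-4.3 -0.1  4.4] fix [-57.3 118.4 188.9] open -0.0002
 shift cm [ 7.54 -0.18  0.61]  turn [-0.002  0.01  -0.003]  toolx in fix [ 1.   -0.   -0.01] tooly [-0. -1. -0.] q6 1.48
```

send_rows(
  series=[
    {"tx":0.8,"ty":-0.1,"tz":-0.1,"wx":0,"wy":0.01,"wz":0,"jaw":1},
    {"tx":0.8,"ty":0,"tz":0,"wx":0,"wy":0,"wz":0,"jaw":1},
    {"tx":0.8,"ty":0,"tz":0,"wx":0,"wy":0,"wz":0,"jaw":1},
  ],
)

```text
t: 8.18
tool_pos: [0.5062, 0.1517, 0.1905]
tool_rot: [-3.118, -0.37, -0.001]
contact_force: [-0.0, 0.2, -0.6]
opening: -0.0002
```

```bash
python3 -c "
from h import *
plan([18,120,182])"
```

```text
t 8.18 F [ 0.   0.2 -0.6] fix [-31.8 119.1 190.5] open -0.0002
 shift cm [ 4.98 -0.11  0.86]  turn [-0.002 -0.001 -0.004]  toolx in fix [ 1. -0.  0.] tooly [-0. -1. -0.] q6 1.48
```

send_rows(
  series=[
    {"tx":0.7,"ty":0,"tz":0.2,"wx":0,"wy":0,"wz":0,"jaw":1},
    {"tx":0.7,"ty":0,"tz":0,"wx":0,"wy":0,"wz":0,"jaw":1},
    {"tx":0.7,"ty":0,"tz":0,"wx":0,"wy":0,"wz":0,"jaw":1},
  ],
)

```text
t: 8.55
tool_pos: [0.5264, 0.1567, 0.1881]
tool_rot: [-3.118, -0.37, 0.009]
contact_force: [-2.7, -0.7, 1.4]
opening: 0.0001
```

```bash
python3 -c "
from h import *
plan([18,120,182])"
```

```text
t 8.55 F [-2.7 -0.   1.4] fix [-11.  119.1 188.1] open 0.0001
 shift cm [ 2.9 -0.1  0.6]  turn [-0.002  0.005 -0.004]  toolx in fix [ 1.   -0.   -0.01] tooly [-0. -1. -0.] q6 1.49
```

send_rows(
  series=[
    {"tx":0.7,"ty":0,"tz":0.1,"wx":0,"wy":0,"wz":0,"jaw":1},
    {"tx":0.6,"ty":0,"tz":0.1,"wx":0,"wy":0,"wz":0,"jaw":1},
  ],
)

```text
t: 8.8
tool_pos: [0.5404, 0.1601, 0.1856]
tool_rot: [-3.118, -0.37, 0.007]
contact_force: [-0.0, 0.8, 0.3]
opening: 0.0001
```

```bash
python3 -c "
from h import *
plan([18,120,182])"
```

```text
t 8.80 F [0.2 0.8 0.3] fix [  3.4 119.1 185.6] open 0.0001
 shift cm [ 1.46 -0.1   0.36]  turn [-0.002  0.004 -0.004]  toolx in fix [ 1. -0. -0.] tooly [-0. -1. -0.] q6 1.49
```

Snapped onward. Continue gently to the stop.

send_rows(
  series=[
    {"tx":0.5,"ty":0,"tz":0,"wx":0,"wy":0,"wz":0,"jaw":1},
    {"tx":0.4,"ty":0,"tz":0,"wx":0,"wy":0,"wz":0,"jaw":1},
  ],
)

```text
t: 9.05
tool_pos: [0.5501, 0.1624, 0.185]
tool_rot: [-3.118, -0.37, 0.006]
contact_force: [-0.6, 0.2, -0.3]
opening: 0.0004
```

send_rows(
  series=[
    {"tx":0.3,"ty":0,"tz":0,"wx":0,"wy":0,"wz":0,"jaw":1},
  ],
)

```text
t: 9.18
tool_pos: [0.5533, 0.1632, 0.1849]
tool_rot: [-3.118, -0.37, 0.006]
contact_force: [0.1, 0.1, 0.5]
opening: -0.0001
```

```bash
python3 -c "
from h import *
plan([18,120,182])
a=ctrl.get_image('scene')
cv2.imwrite('pics/s7.png',a[140:310,220:440,::-1].repeat(3,0).repeat(3,1))"
```

```text
t 9.18 F [0.1 0.  0.5] fix [ 16.7 119.  184.9] open -0.0001
 shift cm [ 0.13 -0.1   0.29]  turn [-0.002  0.004 -0.004]  toolx in fix [ 1. -0. -0.] tooly [-0. -1. -0.] q6 1.49
```

View pics/s7.png

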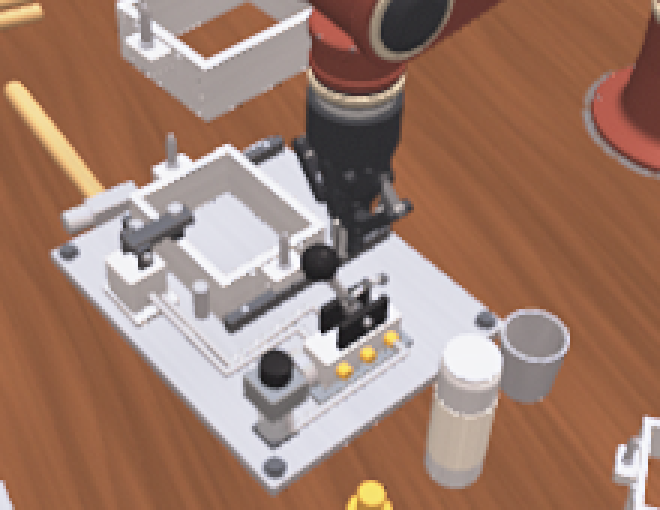

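send_rows(
  series=[
    {"tx":0.3,"ty":0,"tz":0,"wx":0,"wy":0,"wz":0,"jaw":1},
  ],
)

```text
t: 9.35
tool_pos: [0.5564, 0.1639, 0.1849]
tool_rot: [-3.118, -0.37, 0.006]
contact_force: [-3.0, 0.1, -0.1]
opening: 0.0002
```

send_rows(
  series=[
    {"tx":0.3,"ty":0,"tz":0,"wx":0,"wy":0,"wz":0,"jaw":1},
  ],
)

```text
t: 9.48
tool_pos: [0.5571, 0.1641, 0.1847]
tool_rot: [-3.119, -0.37, 0.018]
contact_force: [-14.5, -3.7, 8.1]
opening: 0.0001
```

Against the far stop (about 15 N). Back off.

send_rows(
  series=[
    {"tx":-1,"ty":0,"tz":0,"wx":0,"wy":0,"wz":0,"jaw":1},
    {"tx":-4,"ty":0,"tz":-1,"wx":0,"wy":0,"wz":0,"jaw":1},
    {"tx":-5,"ty":0,"tz":-2,"wx":0,"wy":0,"wz":0,"jaw":1},
    {"tx":-5,"ty":0,"tz":-2,"wx":0,"wy":0,"wz":0,"jaw":1},
    {"tx":-4,"ty":0,"tz":-2,"wx":0,"wy":0,"wz":0,"jaw":1},
  ],
)

```text
t: 10.1
tool_pos: [0.3686, 0.1185, 0.2565]
tool_rot: [-3.119, -0.371, 0.021]
contact_force: [0.2, -0.7, -0.2]
opening: -0.0002
```

send_rows(
  series=[
    {"tx":-2,"ty":0,"tz":-1,"wx":0,"wy":0,"wz":0,"jaw":1},
    {"tx":0,"ty":0,"tz":0,"wx":0,"wy":0,"wz":0,"jaw":1},
    {"tx":0,"ty":0,"tz":0,"wx":0,"wy":0,"wz":0,"jaw":1},
  ],
)

```text
t: 10.48
tool_pos: [0.3483, 0.1136, 0.2689]
tool_rot: [-3.119, -0.37, 0.006]
contact_force: [0.7, 0.2, 0.5]
opening: -0.0004
```

```bash
python3 -c "
from h import *
plan([-160,120,230])
t=ctrl.camera_info('top');s=ctrl.camera_info('scene')
print('knob exp',proj(t,f2w([46,120,180])),proj(s,f2w([46,120,180])))
for n,ci,(x0,y0,w,h) in(('scene',s,(225,165,185,130)),('top',t,(205,140,190,130))):
    a=cv2.resize(ctrl.get_image(n)[:,:,::-1],None,fx=4,fy=4,interpolation=cv2.INTER_CUBIC)
    p=(proj(ci,f2w([46,120,180]))[0]+.5)*4; cv2.circle(a,tuple(p.astype(int)),3,(0,255,255),-1)
    P=[[70,10,75],[70,-150,75],[-60,-150,75],[-60,10,75]]
    p=(proj(ci,f2w(P))+.5)*4-.5; cv2.polylines(a,[p.astype(int).reshape(-1,1,2)],True,(0,255,0),1)
    p=(proj(ci,f2w([[112,-70,96],[48,-70,96]]))+.5)*4-.5; cv2.polylines(a,[p.astype(int).reshape(-1,1,2)],False,(0,0,255),1)
    cv2.imwrite(f'pics/{n}8.png',a[y0*4:(y0+h)*4,x0*4:(x0+w)*4])"
```

```text
t 10.47 F [ 0.7 -0.   0.5] fix [-194.2  119.6  268.9] open -0.0004
 shift cm [ 3.44 -0.05  3.88]  turn [-0.002  0.004 -0.004]  toolx in fix [ 1. -0. -0.] tooly [-0. -1. -0.] q6 1.44
knob exp [[264.19503977 189.05401562]] [[327.20252279 227.06075664]]
```

View pics/scene8.png

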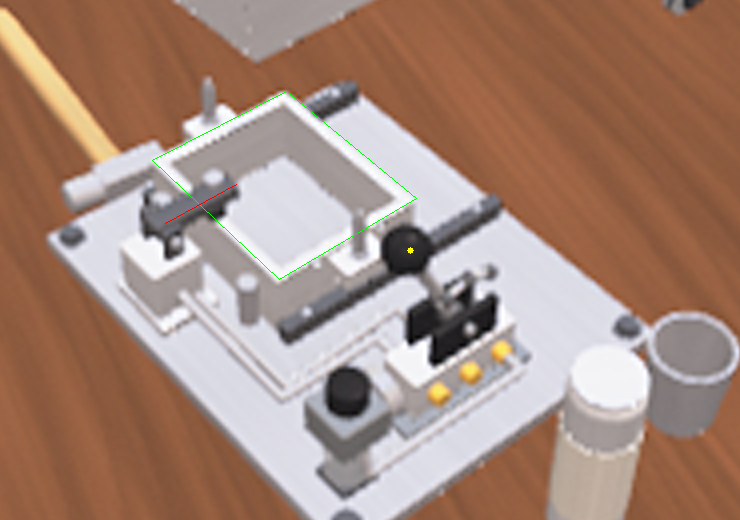

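View pics/top8.png

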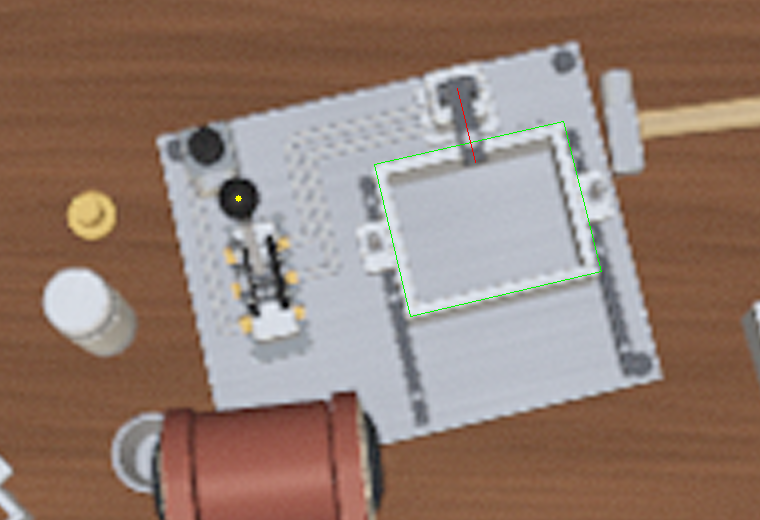

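Both views show the knob at its predicted far-stop position, the frame on its home outline and the clamp arm level over the far wall. The bystanders look undisturbed, and the robot is clear.

```bash
python3 -c "
from station import ctrl
print(ctrl.finish_job())"
```

```text
the job is handed in; nothing more can be done
None
```

The frame is home against both stop pins and the clamp is down on it; I handed the job in at about 10.6 s of the 45 s.

- **Frame:** I pushed the near wall with both open fingers. It stopped moving at tool fixture x ≈ -70 mm (predicted -71) under about 24 N. In the top view it then matched its computed home outline.
- **Lever:** I pushed the knob with closed fingers past the middle notch to the far stop, confirmed with about 15 N against the rigid stop.
- **Last checks after backing off:** In both camera views the knob sits at its far-stop position, the frame is still on the home outline and the clamp arm lies level over the far wall. The hammer, can, cup and bush look unmoved by eye. The contact force is about 0 N.
- **What disagreed:**
  - While pushing, friction at the fingers also put about 13 N of vertical force on the tool at times; I eased this by raising the tool slightly.
  - Wrist-camera positions read 3 to 10 mm off, probably because the arm was still settling, so I relied on the top view and the contact forces.
  - The frame itself hides the pins in the top view, so "home" rests on the outline, the firm stop and the level clamp, not on seeing the pin contact.

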